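# Uncover the rolls and hold the seeded one up in the tongs

## Task

Lift the clear cover off the bread board and stand it upright on the free worktop beside the board, without dropping it. Then pick up the kitchen tongs, close them gently on the roll with the sesame seeds and lift it about 10 cm above the board, never touching a roll with the robot's own fingers. Leave the plain roll lying on the board and everything else where it stands, and finish while holding the seeded roll up, still, in the squeezed tongs.

Things in the scene. Friction and masses are not known exactly. Their poses are not given: they have to be found in the camera images.
- board: Round wooden board, 176 mm across, 18 mm thick, fixed. Origin: centre of its underside. The two rolls lie side by side on it along its own y axis, 38 mm either side of its centre (either way round); its x axis points away from the robot to within 0.4 rad. The worktop to its right is clear, with room for the cover some 45 degrees right of ahead, about 0.6 m from the base axis.
- cover: Clear dome cover, 156 mm across, open below, wall 3 mm, 76 mm high plus a pale wooden knob; about 0.2 kg. Origin: centre of its lower rim. It starts standing on the board over both rolls, some 13 mm clear of them; its rim must rise 40 mm to pass over them. Stood on the worktop its knob is 94 mm up.
- cover_knob (a point): Middle of the cover's knob, 94 mm above its lower rim. The knob is round, 31 mm across where it is gripped, from 83 to 105 mm above the rim.
- seeded_roll: Small round bread roll with pale sesame seeds on top: 46 mm across (widest 12 to 18 mm above its underside), 36 mm high, about 40 g. Not to be crushed: squeeze the tongs with 20 to 50 N. Origin: centre of its underside, which rests on the board, 18 mm above the worktop.
- plain_roll: Plain roll of the same size and weight, darker, with a cross cut in the crust. Origin: centre of its underside.
- tongs: Kitchen tongs lying open on their side: two steel arms, 0 to 24 mm above the surface, dark grey grips, red jaws; 0.13 kg. Origin, and balance point: underside, midway between the grips, 112 mm ahead of the hinge. Open, +x runs along the middle line to the jaws (tips at x = 131 mm), z up. The frame is fixed to the +y arm, so it turns by half the angle when both arms are squeezed.
- tongs_grip (a point): Place to hold the tongs: 12 mm above body tongs, between the flat outer faces of the grips (which run from x = -48 to 42 mm). Width over the outside here: open 54 mm, closed on a roll 38 mm with the faces parallel. A spring opens them: about 5 N on each grip starts to close them. Squeezed to 51 mm they can be carried and are still open.
- tongs_jaws (a point): Middle between the jaws: 110 mm ahead of tongs_grip, 222 mm from the hinge. The jaws are cups, 24 mm high and 41 mm long, shallow V seen from above: open they stand 79 mm apart in the middle, 69 mm at the ends, 88 mm over the outside. They close twice as fast as the grips, with half their force.
- tongs_arm (a joint): Closing angle between the tongs' arms (rad): 0 fully open, about 0.14 with a roll between the jaws, 0.33 at the stop with the jaws empty.
- pepper_mill: wooden pepper mill, 58 mm across, 160 mm tall, standing behind the board. Bystander: leave it alone. Origin: centre of its underside.
- lemon: yellow lemon, 78x55x56 mm, lying behind the board to the left. Bystander: leave it alone. Origin: centre of its underside.
- garlic: bulb of garlic, 60x57x58 mm, behind the board. Bystander: leave it alone. Origin: centre of its underside.
- red_spice_jar: spice jar with a red lid, 45 mm across, 106 mm tall, at the back by the wall cabinet, which hangs left of the board with its underside 0.49 m up and its near lower corner at about x = 0.53, y = -0.03: the wrist and forearm must keep clear of it. Bystander: leave it alone. Origin: centre of its underside.
- green_spice_jar: another spice jar with a red lid, 45 mm across, 106 mm tall, at the back by the wall cabinet, which hangs left of the board with its underside 0.49 m up and its near lower corner at about x = 0.53, y = -0.03: the wrist and forearm must keep clear of it. Bystander: leave it alone. Origin: centre of its underside.
- glass: small clear glass, 48 mm across, 61 mm tall, in front of the kettle. Bystander: leave it alone. Origin: centre of its underside.

How it is judged:
By the outcome, as a careful person would: the job done as asked, in the order asked, and still so for the second after the job is handed in, while the arm keeps its last pose, push and grip.
It also fails if it takes over 67 s, if anything falls off the work surface, if the arm or the gripper's body presses on something with over 40 N, if the wrist force passes 120 N, or if a joint passes its speed limit or range.

## Robot

A 6-joint arm with a two-finger parallel gripper is mounted at the origin on a cart in front of the work surface, level with it; the furniture and walls round the work are solid. World frame = base frame: x ahead of the robot, y to its left, z up, the work surface at z = 0. Lengths are in mm, angles in rad, forces in N, time in s.
With the tool pointing down it reaches from about 275 to 850 mm from the base axis. Payload 19 kg.
Tool frame: the origin (TCP) lies midway between the tips of the shut fingers; the grasp point (between the pads) lies r.hold_point_z behind it (r.hold_point_z is the distance from the TCP to the grasp point, in mm); z points along the fingers, y is the line along which they close (so a half turn about z gives the same grasp; the last joint's range is limited). The gripper opens to 85 mm and grips with 20 to 120 N. Pads are 22 mm wide; open, the fingers measure 114 mm over their backs; the gripper's body (76 mm by 85 mm) begins 54 mm behind the grasp point. The pads swing forward as they close: fully open they stand 13 mm farther back than shut.
Start: joints at [-1.336, 0.15, 1.437, -0, 1.554, -0.134], TCP at [207.258, -536.316, 231.267] pointing down, gripper open.
Joint ranges: [-2.8, 2.8], [-0.68, 2.1], [0.12, 2.68], [-1.39, 4.53], [0.16, 2.79], [-2.81, 2.81]. Speed limits (rad/s): [1.89, 1.89, 2.22, 3.01, 3.01, 3.01].

## Interface

Orientations are given as a unit quaternion [x, y, z, w].
In Python, from workcell import r gives the robot as it stands.
- The arm moves only by the tool arm_command, never from a script. Its argument "motion" is a list of rows, each an object of numbers: "dx", "dy", "dz": the shift along the tool's x, y, z in cm; "twist": the turn about the tool's z in rad; "grip": the opening, from 0 (shut) to 1 (fully open). A call has 1 to 10 rows; each row shifts and turns the commanded pose from where the row before left it, along the tool's axes as they then stand; what a row does not reach is not made up. A row lasts 1/10 s, in which the tool goes at most 50 mm and 8.59 degrees, less where a joint would pass 70% of its speed; a pose out of reach is approached as far as the arm can. A call with a gripper value outside its range is refused whole. The fingers move at their own pace and stop on an object; "grip_force" is the grip in N (left out, the last holds). Time passes only in rows, so rows that do not move let the fingers close. It gives the time, the measured TCP pose, the force, the opening and the grip force at its end, in the units of the state.
- r.sense(): the state, without advancing time (a new reading comes with each control period).
- r.camera(name): name is "scene" or "top"; returns a dict with "image" (420x560x3 uint8, blue, green, red), "K" (3x3 intrinsics, pixels), "rvec" (rotation vector, rad) and "tvec" (3), from world to camera coordinates, as OpenCV has them. Camera axes: x right, y down, z forward; pixel columns grow to the right and rows downward; lengths in mm; the calibration is good to about 2 mm. A picture is of the moment at which its call begins. There is no depth.
- r.close_job(): hands the job in; it is judged then, once.
The state is a dict: "time": time; "joints": joint angles; "dq": joint speeds; "effort": joint torques, N m; "tool_pos": TCP position; "eef_rot": TCP orientation; "ft_force": force on the tool from outside, world axes, zero at the start; "wrist_torque": the same for the moment, N m; "gripper_width": finger opening in mm; "finger_force": force on a finger pad.
Only numpy, scipy, OpenCV 4.12 (cv2) and the standard library are available. Lean on these libraries where they do the work, as an engineer would, in place of code of your own. Each camera call takes 0.05 s, during which the arm holds its last target. There are 200 camera calls.

## Working session

There is one attempt and no reset: what is moved stays moved. The work goes in short steps, Python scripts to look and compute and a tool call to move; the robot and the scene stay as the last step left them, time stands still between calls to the robot, and variables do not carry over. Pictures are saved under pics/ and viewed, at most 10 in all, crops included, and the job is handed in when it is done.

Besides the shell and the picture viewer there is one more tool, called after ">>>" by a JSON object that holds its "method" and its "body", one argument or row to a line. arm_command: Moves the arm, as the interface text tells. Its arguments: {"type":"object","properties":{"motion":{"type":"array"},"grip_force":{"type":"number"}},"required":["motion"]}

```bash
mkdir -p pics; ls
python3 - <<'E'
from workcell import r
import cv2,numpy as np
print(r.sense(), r.hold_point_z)
for n in("scene","top"):
    c=r.camera(n); cv2.imwrite(f"pics/{n}0.png",c["image"]); print(n,c["K"],c["rvec"],c["tvec"])
    R,_=cv2.Rodrigues(np.array(c["rvec"],float)); print(-R.T@np.array(c["tvec"]).ravel(),R)
E
```

```text
pics
{'time': 0.0, 'joints': array([-1.33600198e+00,  1.50980126e-01,  1.43798332e+00,  2.18771871e-05,
        1.55382784e+00, -1.34011366e-01]), 'dq': array([-0.00045943, -0.00047192, -0.00058089,  0.00010163,  0.00064204,
        0.0015647 ]), 'effort': array([ 1.99674025e-03, -7.13024569e+01, -5.70880258e+01, -7.88531020e-05,
        8.76263977e-03,  3.23670554e-05]), 'tool_pos': array([ 207.21484407, -536.11018978,  230.70256631]), 'eef_rot': array([ 9.83045777e-01,  1.83359324e-01, -1.92646633e-05, -5.99106917e-04]), 'ft_force': array([ 0.11251576,  0.64876589, -0.09487277]), 'wrist_torque': array([0.0128022 , 0.04654483, 0.00509573]), 'finger_force': 0.0, 'gripper_width': 85.51014712638069} 18.700000000000003
scene [[489.1716401    0.         281.01502959]
 [  0.         489.1716401  215.92905982]
 [  0.           0.           1.        ]] [ 2.38013879 -0.60117825  0.24399327] [-639.71710013   80.7313521  1468.51529265]
[  116.65271863 -1074.77157497  1184.71553084] [[ 0.87681781 -0.48049558  0.017735  ]
 [-0.35694694 -0.67519016 -0.64552856]
 [ 0.32214812  0.55968049 -0.76353019]]
top [[386.99159615   0.         281.54122847]
 [  0.         386.99159615 210.51058109]
 [  0.           0.           1.        ]] [ 2.11105143 -2.16193734  0.1380883 ] [-285.78735787  601.73530221 1017.63423223]
[ 439.31888608 -317.26862255 1088.88877115] [[-0.02235587 -0.99955474 -0.01976202]
 [-0.98891788  0.02501126 -0.14634159]
 [ 0.1467707   0.01627142 -0.9890367 ]]
```

View pics/scene0.png

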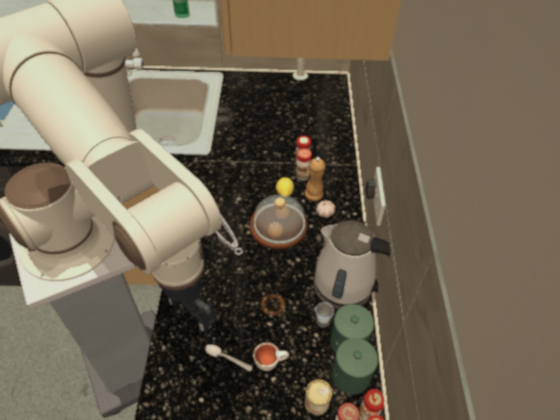

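View pics/top0.png

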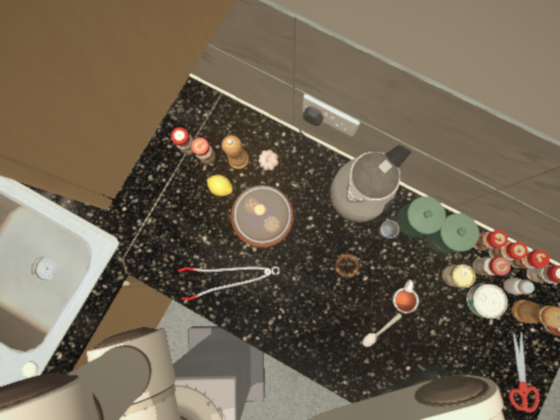

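The scene view has the board at about (278,222), with the knob at (280,202). In the top view the board is at (263,215), the knob at (260,210), the red jaws at (185,270) and (188,298), and the hinge at about (270,271).

```bash
cat > h.py <<'E'
import numpy as np, cv2
from workcell import r
def cam(n):
    c=r.camera(n); c["R"],_=cv2.Rodrigues(np.array(c["rvec"],float)); c["t"]=np.array(c["tvec"],float).ravel()
    c["C"]=-c["R"].T@c["t"]; return c
def plane(c,uv,z):
    d=c["R"].T@np.linalg.inv(c["K"])@np.array([uv[0],uv[1],1.]); return c["C"]+d*(z-c["C"][2])/d[2]
def tri(a,ua,b,ub):
    P=[c["K"]@np.c_[c["R"],c["t"]] for c in(a,b)]
    X=cv2.triangulatePoints(P[0],P[1],np.array(ua,float).reshape(2,1),np.array(ub,float).reshape(2,1)); return (X[:3]/X[3]).ravel()
def proj(c,X): return cv2.projectPoints(np.array(X,float).reshape(-1,3),np.array(c["rvec"],float),c["t"],c["K"],None)[0].reshape(-1,2)
def blobs(m,mn=4):
    n,_,s,ce=cv2.connectedComponentsWithStats(m.astype(np.uint8)); return [(int(s[i,4]),ce[i].round(1).tolist(),s[i,:4].tolist()) for i in range(1,n) if s[i,4]>=mn]
E
python3 - <<'E'
from h import *
t=cam("top");s=cam("scene")
a=t["image"][180:310,150:310]; b=s["image"][185:265,200:330]
cv2.imwrite("pics/c0.png",np.vstack([cv2.resize(a,(640,520),interpolation=cv2.INTER_CUBIC)])); cv2.imwrite("pics/c1.png",cv2.resize(b,(780,480),interpolation=cv2.INTER_CUBIC))
hs=cv2.cvtColor(t["image"],cv2.COLOR_BGR2HSV)
m=((hs[...,0]<8)|(hs[...,0]>172))&(hs[...,1]>140)&(hs[...,2]>90); m[:255]=0;m[:,240:]=0;m[315:]=0
for x in blobs(m): print(x, plane(t,x[1],12), plane(t,x[1],24))
g=t["image"].astype(int)
E
```

```text
(55, [185.3, 268.8], [178, 267, 16, 5]) [442.93399173 -29.76842684  12.        ] [442.89370784 -32.97210251  24.        ]
(51, [188.7, 297.6], [181, 294, 16, 7]) [364.77490595 -40.22191409  12.        ] [365.60556534 -43.30910432  24.        ]
```

View pics/c0.png

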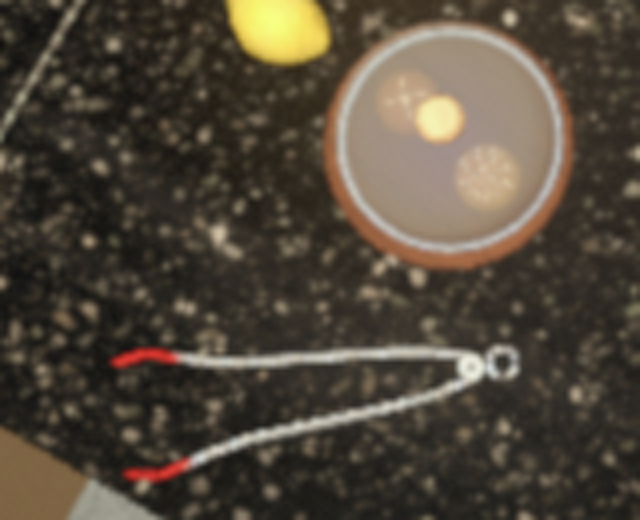

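View pics/c1.png

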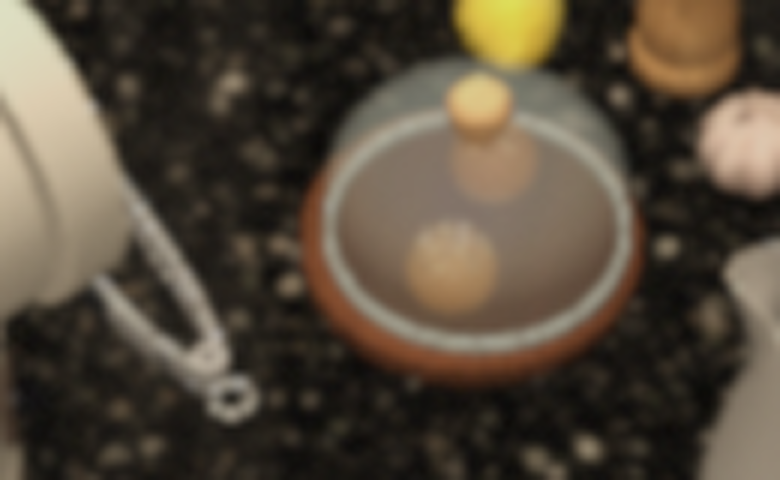

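The crops show the knob at top (259.6,209.1) and scene (279.6,202.1), the seeded roll at top (271.6,223.9) and the plain roll at (250.9,204.7). The tongs hinge is at top (267.1,271.4), and the jaws came out 79 mm apart as specified.

Run:
```python
from h import *
t=cam("top");s=cam("scene")
print("knob",tri(t,(259.6,209.1),s,(279.6,202.1)), plane(t,(259.6,209.1),112+5))
h=plane(t,(267.1,271.4),24);print("hinge",h)
for z in(12,24):
    j=(plane(t,(185.3,268.8),z)+plane(t,(188.7,297.6),z))/2; d=(j-h)[:2]; print("jaw mid",j,"len",np.hypot(*d),"ang",np.arctan2(d[1],d[0]))
print("seed",plane(t,(271.6,223.9),50),"plain",plane(t,(250.9,204.7),50))
im=t["image"]; hs=cv2.cvtColor(im,cv2.COLOR_BGR2HSV)
m=((hs[...,0]<15)&(hs[...,1]>110)&(hs[...,2]>70)).astype(np.uint8)
m[:180]=0;m[252:]=0;m[:,:225]=0;m[:,300:]=0
p=np.argwhere(m)[:,::-1]; hull=cv2.convexHull(p.astype(np.int32)); 
e=cv2.fitEllipse(hull); print("board",e,plane(t,e[0],14))
(c,rad)=cv2.minEnclosingCircle(np.array([plane(t,q,16)[:2] for q in hull[:,0]],np.float32)); print("board circ",c,rad)
for n,q in dict(ring=(347,265),ringL=(336,265),glass=(390,229),kettleB=(350,218),cup=(405,300),spoon=(370,340)).items(): print(n,plane(t,q,0))
print("target px",proj(t,[[424,-424,0],[424,-346,0],[502,-424,0],[346,-424,0],[424,-502,0]]))
```

```text
knob [ 587.99016042 -245.66344841  119.50497355] [ 588.58210485 -245.55989556  117.        ]
hinge [ 430.90380193 -256.71608518   24.        ]
jaw mid [403.85444884 -34.99517047  12.        ] len 223.3647947346918 ang 1.6921937329769583
jaw mid [404.24963659 -38.14060342  24.        ] len 220.19465425129312 ang 1.6921421008220896
seed [ 557.60599491 -272.50297045   50.        ] plain [ 611.59891036 -217.0584108    50.        ]
board ((261.7104797363281, 215.83151245117188), (62.91059875488281, 63.59994125366211), 88.99444580078125) [ 585.15011437 -243.61878765   14.        ]
board circ (585.7702026367188, -243.49024963378906) 89.81768798828125
ring [ 443.34671437 -477.7336951     0.        ]
ringL [ 444.03239515 -447.26512415    0.        ]
glass [ 540.70691697 -602.83967242    0.        ]
kettleB [ 574.61706717 -492.37398296    0.        ]
cup [ 345.11070828 -631.31328266    0.        ]
spoon [ 241.66568358 -530.17324937    0.        ]
target px [[327.90413667 272.48506828]
 [299.76248807 273.11464858]
 [326.79239575 244.3036571 ]
 [329.03985709 301.27433365]
 [356.1124395  271.8539968 ]]
```

>>> {"method": "arm_command", "body": {
  "motion": [
    {"twist": 0.123,"grip": 1},
    {"twist": 0.123},
    {"twist": 0.123},
    {"dx": 3,"dy": -2.3},
    {"dx": 3.5,"dy": -2.7},
    {"dx": 3.5,"dy": -2.7},
    {"dx": 3.5,"dy": -2.7},
    {"dx": 3.5,"dy": -2.7},
    {"dx": 3.5,"dy": -2.7},
    {"dx": 3.5,"dy": -2.7}
  ],
  "grip_force": 40
}}

```text
invalid input
```

>>> {"method": "arm_command", "body": {
  "motion": [
    {"dx": 0,"dy": 0,"dz": 0,"twist": 0.123,"grip": 1},
    {"dx": 0,"dy": 0,"dz": 0,"twist": 0.123,"grip": 1},
    {"dx": 0,"dy": 0,"dz": 0,"twist": 0.123,"grip": 1},
    {"dx": 3,"dy": -2.3,"dz": 0,"twist": 0,"grip": 1},
    {"dx": 3.5,"dy": -2.7,"dz": 0,"twist": 0,"grip": 1},
    {"dx": 3.5,"dy": -2.7,"dz": 0,"twist": 0,"grip": 1},
    {"dx": 3.5,"dy": -2.7,"dz": 0,"twist": 0,"grip": 1},
    {"dx": 3.5,"dy": -2.7,"dz": 0,"twist": 0,"grip": 1},
    {"dx": 3.5,"dy": -2.7,"dz": 0,"twist": 0,"grip": 1},
    {"dx": 3.5,"dy": -2.7,"dz": 0,"twist": 0,"grip": 1}
  ],
  "grip_force": 40
}}

```text
time: 1.3
tool_pos: [448.5, -350.0, 231.4]
eef_rot: [1.0, -0.0, 0.0, 0.0]
ft_force: [1.0, -1.2, -0.3]
gripper_width: 85.9
finger_force: 0.0
```

>>> {"method": "arm_command", "body": {
  "motion": [
    {"dx": 2.8,"dy": -2.1,"dz": 0,"twist": 0,"grip": 1},
    {"dx": 2.8,"dy": -2.1,"dz": 0,"twist": 0,"grip": 1},
    {"dx": 2.8,"dy": -2.1,"dz": 0,"twist": 0,"grip": 1},
    {"dx": 2.8,"dy": -2.1,"dz": 0,"twist": 0,"grip": 1},
    {"dx": 2.7,"dy": -2.1,"dz": 0,"twist": 0,"grip": 1},
    {"dx": 0,"dy": 0,"dz": 3,"twist": 0,"grip": 1},
    {"dx": 0,"dy": 0,"dz": 3,"twist": 0,"grip": 1},
    {"dx": 0,"dy": 0,"dz": 3,"twist": 0,"grip": 1},
    {"dx": 0,"dy": 0,"dz": 2.5,"twist": 0,"grip": 1},
    {"dx": 0,"dy": 0,"dz": 1.8,"twist": 0,"grip": 1}
  ]
}}

```text
time: 2.3
tool_pos: [585.8, -246.0, 96.3]
eef_rot: [1.0, -0.0, -0.001, -0.001]
ft_force: [0.8, -0.4, 0.3]
gripper_width: 85.3
finger_force: 0.0
```

>>> {"method": "arm_command", "body": {
  "motion": [
    {"dx": 0,"dy": 0,"dz": 0,"twist": 0,"grip": 0},
    {"dx": 0,"dy": 0,"dz": 0,"twist": 0,"grip": 0},
    {"dx": 0,"dy": 0,"dz": 0,"twist": 0,"grip": 0},
    {"dx": 0,"dy": 0,"dz": 0,"twist": 0,"grip": 0},
    {"dx": 0,"dy": 0,"dz": 0,"twist": 0,"grip": 0},
    {"dx": 0,"dy": 0,"dz": 0,"twist": 0,"grip": 0},
    {"dx": 0,"dy": 0,"dz": 0,"twist": 0,"grip": 0},
    {"dx": 0,"dy": 0,"dz": 0,"twist": 0,"grip": 0},
    {"dx": 0,"dy": 0,"dz": 0,"twist": 0,"grip": 0},
    {"dx": 0,"dy": 0,"dz": 0,"twist": 0,"grip": 0}
  ],
  "grip_force": 40
}}

```text
time: 3.3
tool_pos: [586.8, -246.5, 99.9]
eef_rot: [1.0, -0.0, 0.001, 0.0]
ft_force: [-1.0, 1.3, 6.9]
gripper_width: 29.6
finger_force: 39.2
```

>>> {"method": "arm_command", "body": {
  "motion": [
    {"dx": 0,"dy": 0,"dz": -0.5,"twist": 0,"grip": 0},
    {"dx": 0,"dy": 0,"dz": -1,"twist": 0,"grip": 0},
    {"dx": 0,"dy": 0,"dz": -1,"twist": 0,"grip": 0},
    {"dx": 0,"dy": 0,"dz": -1.5,"twist": 0,"grip": 0},
    {"dx": 0,"dy": 0,"dz": -1.5,"twist": 0,"grip": 0},
    {"dx": 0,"dy": 0,"dz": -1.5,"twist": 0,"grip": 0},
    {"dx": 0,"dy": 0,"dz": -1.5,"twist": 0,"grip": 0},
    {"dx": 0,"dy": 0,"dz": -1,"twist": 0,"grip": 0},
    {"dx": 0,"dy": 0,"dz": -0.5,"twist": 0,"grip": 0},
    {"dx": 0,"dy": 0,"dz": 0,"twist": 0,"grip": 0}
  ],
  "grip_force": 50
}}

```text
time: 4.3
tool_pos: [586.5, -246.5, 198.9]
eef_rot: [1.0, -0.0, 0.0, 0.0]
ft_force: [0.4, -0.1, -1.2]
gripper_width: 29.4
finger_force: 49.5
```

Run:
```python
from h import *
t=cam("top");s=cam("scene")
a=t["image"][170:320,150:370]; b=s["image"][150:270,200:340]
a=cv2.resize(a,(660,450));b=cv2.resize(b,None,fx=1,fy=1)
a[:120,-140:]=b; cv2.imwrite("pics/l1.png",a)
```

```text
(no output)
```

View pics/l1.png

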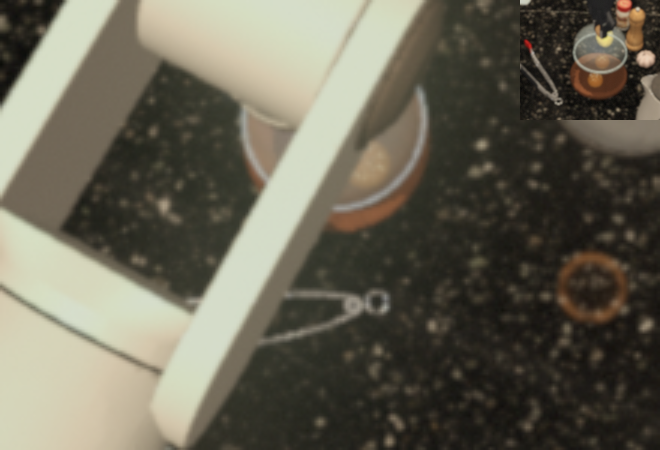

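The cover hangs level in the fingers: its rim is clear of the board in the inset, and both rolls are still lying there. The brown ring at top-crop (592,287) looks like a flat mark, but I'll keep clear of it anyway.

>>> {"method": "arm_command", "body": {
  "motion": [
    {"dx": -1.5,"dy": 1,"dz": 0,"twist": 0,"grip": 0},
    {"dx": -2.5,"dy": 1.7,"dz": 0,"twist": 0,"grip": 0},
    {"dx": -3,"dy": 2,"dz": 0,"twist": 0,"grip": 0},
    {"dx": -3,"dy": 2,"dz": 0,"twist": 0,"grip": 0},
    {"dx": -3,"dy": 2,"dz": 0,"twist": 0,"grip": 0},
    {"dx": -3,"dy": 2,"dz": 0,"twist": 0,"grip": 0},
    {"dx": -3,"dy": 2,"dz": 0,"twist": 0,"grip": 0},
    {"dx": -2.5,"dy": 1.7,"dz": 0,"twist": 0,"grip": 0},
    {"dx": -1.5,"dy": 1,"dz": 0,"twist": 0,"grip": 0},
    {"dx": -1,"dy": 0.6,"dz": 0,"twist": 0,"grip": 0}
  ]
}}

```text
time: 5.4
tool_pos: [344.4, -407.0, 197.8]
eef_rot: [1.0, -0.001, -0.0, -0.0]
ft_force: [0.8, 0.3, -2.0]
gripper_width: 29.7
finger_force: 49.6
```

>>> {"method": "arm_command", "body": {
  "motion": [
    {"dx": 0,"dy": 0,"dz": 1.5,"twist": 0,"grip": 0},
    {"dx": 0,"dy": 0,"dz": 2,"twist": 0,"grip": 0},
    {"dx": 0,"dy": 0,"dz": 2,"twist": 0,"grip": 0},
    {"dx": 0,"dy": 0,"dz": 2,"twist": 0,"grip": 0},
    {"dx": 0,"dy": 0,"dz": 1.5,"twist": 0,"grip": 0},
    {"dx": 0,"dy": 0,"dz": 1,"twist": 0,"grip": 0},
    {"dx": 0,"dy": 0,"dz": 0.5,"twist": 0,"grip": 0},
    {"dx": 0,"dy": 0,"dz": 0.3,"twist": 0,"grip": 0},
    {"dx": 0,"dy": 0,"dz": 0.2,"twist": 0,"grip": 0},
    {"dx": 0,"dy": 0,"dz": 0.1,"twist": 0,"grip": 0}
  ]
}}

```text
time: 6.4
tool_pos: [346.4, -406.5, 87.6]
eef_rot: [1.0, -0.0, 0.0, 0.0]
ft_force: [0.3, 0.1, -2.6]
gripper_width: 29.4
finger_force: 49.7
```

>>> {"method": "arm_command", "body": {
  "motion": [
    {"dx": 0,"dy": 0,"dz": 0.2,"twist": 0,"grip": 0},
    {"dx": 0,"dy": 0,"dz": 0.1,"twist": 0,"grip": 0},
    {"dx": 0,"dy": 0,"dz": 0.1,"twist": 0,"grip": 0},
    {"dx": 0,"dy": 0,"dz": 0.1,"twist": 0,"grip": 0},
    {"dx": 0,"dy": 0,"dz": 0,"twist": 0,"grip": 0}
  ]
}}

```text
time: 6.9
tool_pos: [346.2, -406.3, 82.2]
eef_rot: [1.0, -0.0, -0.0, -0.0]
ft_force: [-0.4, 0.1, -1.1]
gripper_width: 29.3
finger_force: 49.7
```

>>> {"method": "arm_command", "body": {
  "motion": [
    {"dx": 0,"dy": 0,"dz": 0.1,"twist": 0,"grip": 0},
    {"dx": 0,"dy": 0,"dz": 0.1,"twist": 0,"grip": 0},
    {"dx": 0,"dy": 0,"dz": 0,"twist": 0,"grip": 0}
  ]
}}

```text
time: 7.2
tool_pos: [346.3, -406.4, 81.8]
eef_rot: [1.0, -0.0, 0.0, 0.0]
ft_force: [-6.9, 9.1, 21.2]
gripper_width: 29.5
finger_force: 52.0
```

>>> {"method": "arm_command", "body": {
  "motion": [
    {"dx": 0,"dy": 0,"dz": -0.1,"twist": 0,"grip": 0},
    {"dx": 0,"dy": 0,"dz": 0,"twist": 0,"grip": 0.6},
    {"dx": 0,"dy": 0,"dz": 0,"twist": 0,"grip": 1},
    {"dx": 0,"dy": 0,"dz": 0,"twist": 0,"grip": 1},
    {"dx": 0,"dy": 0,"dz": 0,"twist": 0,"grip": 1},
    {"dx": 0,"dy": 0,"dz": 0,"twist": 0,"grip": 1},
    {"dx": 0,"dy": 0,"dz": 0,"twist": 0,"grip": 1},
    {"dx": 0,"dy": 0,"dz": 0,"twist": 0,"grip": 1}
  ]
}}

```text
time: 8.0
tool_pos: [346.3, -406.3, 81.2]
eef_rot: [1.0, -0.0, -0.0, -0.0]
ft_force: [-0.5, -0.7, 0.0]
gripper_width: 85.5
finger_force: 0.0
```

>>> {"method": "arm_command", "body": {
  "motion": [
    {"dx": 0,"dy": 0,"dz": -1,"twist": 0,"grip": 1},
    {"dx": 0,"dy": 0,"dz": -2,"twist": 0,"grip": 1},
    {"dx": 0,"dy": 0,"dz": -3,"twist": 0,"grip": 1},
    {"dx": 0,"dy": 0,"dz": -3,"twist": 0,"grip": 1},
    {"dx": 0,"dy": 0,"dz": -3,"twist": 0,"grip": 1},
    {"dx": 0,"dy": 0,"dz": -3,"twist": 0,"grip": 1},
    {"dx": -2,"dy": 2,"dz": 0,"twist": 0,"grip": 1},
    {"dx": -2,"dy": 2,"dz": 0,"twist": 0,"grip": 1},
    {"dx": -2,"dy": 2,"dz": 0,"twist": 0,"grip": 1}
  ]
}}

```text
time: 8.9
tool_pos: [285.6, -466.8, 232.4]
eef_rot: [1.0, 0.0, 0.0, 0.0]
ft_force: [-0.2, -0.4, 0.1]
gripper_width: 85.3
finger_force: 0.0
```

Run:
```python
from h import *
t=cam("top");s=cam("scene")
a=cv2.resize(t["image"][170:320,150:370],(660,450)); b=s["image"][150:300,180:340]
a[:150,-160:]=b; cv2.imwrite("pics/p1.png",a); cv2.imwrite("pics/topfull.png",t["image"])
hs=cv2.cvtColor(t["image"],cv2.COLOR_BGR2HSV)
m=((hs[...,0]<8)|(hs[...,0]>172))&(hs[...,1]>140)&(hs[...,2]>90); m[:255]=0;m[:,240:]=0;m[315:]=0
for x in blobs(m): print(x, plane(t,x[1],20))
```

```text
(51, [185.4, 268.8], [178, 267, 16, 5]) [442.90098066 -32.18004776  20.        ]
(46, [188.8, 297.5], [181, 294, 16, 6]) [365.5887554  -42.54940433  20.        ]
```

View pics/p1.png

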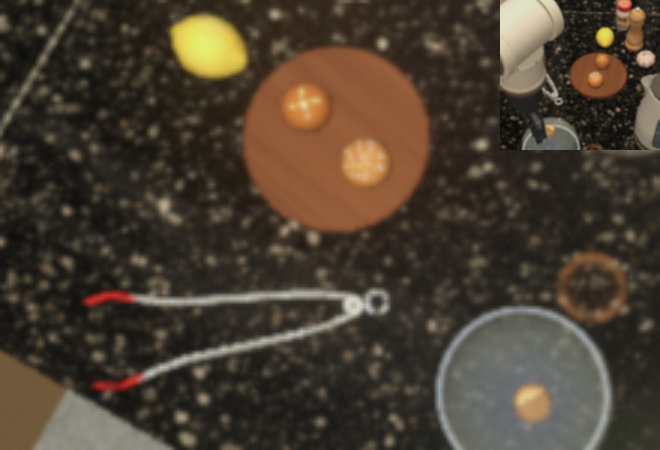

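The cover stands upright on the worktop, centred near crop (523,393), clear of the tongs, the ring and the board. The seeded roll is at crop (365,161) and the plain one at (305,105).

>>> {"method": "arm_command", "body": {
  "motion": [
    {"dx": 1,"dy": -2.5,"dz": 0,"twist": 0,"grip": 1},
    {"dx": 1.5,"dy": -3.5,"dz": 0,"twist": 0,"grip": 1},
    {"dx": 1.5,"dy": -3.5,"dz": 0,"twist": 0,"grip": 1},
    {"dx": 1.5,"dy": -3.5,"dz": 0,"twist": 0,"grip": 1},
    {"dx": 1.5,"dy": -3.5,"dz": 0,"twist": 0,"grip": 1},
    {"dx": 1.5,"dy": -3.5,"dz": 0,"twist": 0,"grip": 1},
    {"dx": 1.5,"dy": -3.5,"dz": 0,"twist": 0,"grip": 1},
    {"dx": 1.5,"dy": -3.5,"dz": 0,"twist": 0,"grip": 1},
    {"dx": 1,"dy": -3,"dz": 0,"twist": 0,"grip": 1},
    {"dx": 0.7,"dy": -2.1,"dz": 0,"twist": 0,"grip": 1}
  ]
}}

```text
time: 10.0
tool_pos: [418.8, -143.1, 232.1]
eef_rot: [1.0, 0.001, 0.0, -0.0]
ft_force: [1.2, 0.2, 0.2]
gripper_width: 84.9
finger_force: 0.0
```

>>> {"method": "arm_command", "body": {
  "motion": [
    {"dx": 0,"dy": 0,"dz": 0,"twist": -0.14,"grip": 1},
    {"dx": 0,"dy": 0,"dz": 0,"twist": -0.14,"grip": 1},
    {"dx": 0,"dy": 0,"dz": 0,"twist": -0.14,"grip": 1},
    {"dx": 0,"dy": 0,"dz": 0,"twist": -0.14,"grip": 1},
    {"dx": 0,"dy": 0,"dz": 0,"twist": -0.14,"grip": 1},
    {"dx": 0,"dy": 0,"dz": 0,"twist": -0.14,"grip": 1},
    {"dx": 0,"dy": 0,"dz": 0,"twist": -0.14,"grip": 1},
    {"dx": 0,"dy": 0,"dz": 0,"twist": -0.14,"grip": 1},
    {"dx": 0,"dy": 0,"dz": 0,"twist": -0.14,"grip": 1},
    {"dx": 0,"dy": 0,"dz": 0,"twist": -0.14,"grip": 1}
  ]
}}

```text
time: 11.0
tool_pos: [418.3, -144.9, 232.0]
eef_rot: [0.763, 0.646, 0.0, 0.0]
ft_force: [0.8, -0.6, -0.6]
gripper_width: 85.8
finger_force: 0.0
```

>>> {"method": "arm_command", "body": {
  "motion": [
    {"dx": 0,"dy": 0,"dz": 0,"twist": -0.146,"grip": 1},
    {"dx": 0,"dy": 0,"dz": 0,"twist": -0.146,"grip": 1},
    {"dx": 0,"dy": 0,"dz": 3,"twist": 0,"grip": 1},
    {"dx": 0,"dy": 0,"dz": 3,"twist": 0,"grip": 1},
    {"dx": 0,"dy": 0,"dz": 3,"twist": 0,"grip": 1},
    {"dx": 0,"dy": 0,"dz": 3,"twist": 0,"grip": 1},
    {"dx": 0,"dy": 0,"dz": 2,"twist": 0,"grip": 1},
    {"dx": 0,"dy": 0,"dz": 0,"twist": 0,"grip": 1}
  ]
}}

```text
time: 11.8
tool_pos: [417.3, -144.4, 89.7]
eef_rot: [0.663, 0.749, -0.0, -0.002]
ft_force: [-0.3, -0.3, 1.0]
gripper_width: 85.5
finger_force: 0.0
```

Run:
```python
from h import *
x=r.sense(); print(x["tool_pos"],x["eef_rot"],x["joints"])
q=x["eef_rot"]; psi=2*np.arctan2(q[1],q[0]); print("psi",psi)
g=np.array([417.4,-146]); d=g-x["tool_pos"][:2]
print("tool dx,dy mm",d@[np.cos(psi),np.sin(psi)], d@[np.sin(psi),-np.cos(psi)])
t=cv2.imread("pics/topfull.png"); c=cam("top")
hs=cv2.cvtColor(t,cv2.COLOR_BGR2HSV)
# rolls: brighter than board
m=(hs[...,2]>150)&(hs[...,0]<30); m[:190]=0;m[245:]=0;m[:,235:0]=0;m[:,:235]=0;m[:,295:]=0
m=cv2.morphologyEx(m.astype(np.uint8),cv2.MORPH_CLOSE,np.ones((3,3)))
for b in blobs(m,20): print(b,plane(c,b[1],36))
print(plane(c,(271.4,223.3),36),plane(c,(251.4,205),36))
```

```text
[ 417.27479472 -144.41222909   89.6510694 ] [ 6.62994139e-01  7.48622297e-01 -3.13199801e-04 -1.82497152e-03] [-5.08129245e-01 -3.12645772e-02  1.92602829e+00  1.82221805e-04
  1.25052821e+00 -6.29357756e-01]
psi 1.6919671509628393
tool dx,dy mm -1.5912631754834834 -0.0676338156828736
(26, [280.2, 194.5], [274, 190, 13, 11]) [ 640.44749609 -297.23638198   36.        ]
(191, [251.0, 204.8], [244, 197, 15, 16]) [ 613.63370198 -215.98150357   36.        ]
(462, [268.9, 227.1], [248, 210, 35, 33]) [ 550.57995598 -264.34768386   36.        ]
[ 560.8660143  -271.38244785   36.        ] [ 613.04594506 -217.0814638    36.        ]
```

>>> {"method": "arm_command", "body": {
  "motion": [
    {"dx": -0.1,"dy": 0,"dz": 2,"twist": 0,"grip": 1},
    {"dx": 0,"dy": 0,"dz": 2,"twist": 0,"grip": 1},
    {"dx": 0,"dy": 0,"dz": 2,"twist": 0,"grip": 1},
    {"dx": 0,"dy": 0,"dz": 1.5,"twist": 0,"grip": 1},
    {"dx": 0,"dy": 0,"dz": 0.7,"twist": 0,"grip": 1},
    {"dx": 0,"dy": 0,"dz": 0.2,"twist": 0,"grip": 1},
    {"dx": 0,"dy": 0,"dz": 0,"twist": 0,"grip": 1}
  ]
}}

```text
time: 12.55
tool_pos: [419.0, -146.6, 8.2]
eef_rot: [0.663, 0.749, 0.0, 0.001]
ft_force: [0.3, 0.2, 0.6]
gripper_width: 85.6
finger_force: 0.0
```

Run:
```python
from h import *
s=cam("scene");t=cam("top")
a=cv2.resize(s["image"][180:280,190:330],(560,400),interpolation=cv2.INTER_CUBIC)
cv2.imwrite("pics/s2.png",a)
for n,p in dict(seed=(560.9,-271.4,36),plain=(613,-217,36)).items(): print(n,(proj(s,p)-[190,180])*4)
```

```text
seed [[341.60873312 197.66787907]]
plain [[367.5144647  124.62744243]]
```

View pics/s2.png

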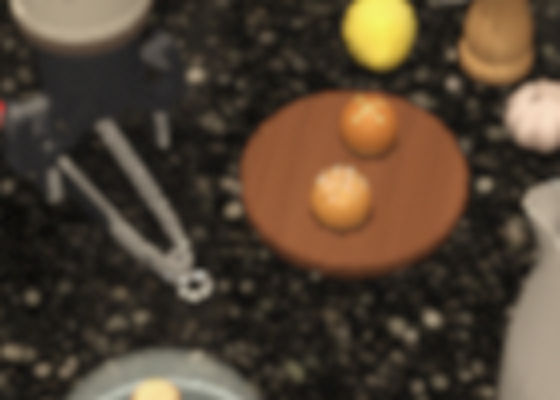

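The scene crop has the open fingers either side of the tongs' grips. The seeded roll is at (341,198), and the projection of my top-view estimate falls at the same place.

>>> {"method": "arm_command", "body": {
  "motion": [
    {"dx": 0,"dy": 0,"dz": 0.4,"twist": 0,"grip": 1},
    {"dx": 0,"dy": 0,"dz": 0.2,"twist": 0,"grip": 1},
    {"dx": 0,"dy": 0,"dz": 0,"twist": 0,"grip": 0.6},
    {"dx": 0,"dy": 0,"dz": 0,"twist": 0,"grip": 0.6},
    {"dx": 0,"dy": 0,"dz": 0,"twist": 0,"grip": 0.6},
    {"dx": 0,"dy": 0,"dz": 0,"twist": 0,"grip": 0.6},
    {"dx": 0,"dy": 0,"dz": 0,"twist": 0,"grip": 0.6},
    {"dx": 0,"dy": 0,"dz": 0,"twist": 0,"grip": 0.6}
  ],
  "grip_force": 30
}}

```text
time: 13.45
tool_pos: [418.7, -146.4, 1.6]
eef_rot: [0.663, 0.749, 0.0, 0.0]
ft_force: [-0.5, 1.0, 5.0]
gripper_width: 51.5
finger_force: 6.4
```

>>> {"method": "arm_command", "body": {
  "motion": [
    {"dx": 0,"dy": 0,"dz": -0.3,"twist": 0,"grip": 0.6},
    {"dx": 0,"dy": 0,"dz": -0.6,"twist": 0,"grip": 0.6},
    {"dx": 0,"dy": 0,"dz": -1,"twist": 0,"grip": 0.6},
    {"dx": 0,"dy": 0,"dz": -1.5,"twist": 0,"grip": 0.6},
    {"dx": 0,"dy": 0,"dz": -1.5,"twist": 0,"grip": 0.6},
    {"dx": 0,"dy": 0,"dz": -1.5,"twist": 0,"grip": 0.6},
    {"dx": 0,"dy": 0,"dz": -1.5,"twist": 0,"grip": 0.6},
    {"dx": 0,"dy": 0,"dz": -1.5,"twist": 0,"grip": 0.6},
    {"dx": 0,"dy": 0,"dz": -0.6,"twist": 0,"grip": 0.6},
    {"dx": 0,"dy": 0,"dz": 0,"twist": 0,"grip": 0.6}
  ]
}}

```text
time: 14.45
tool_pos: [418.8, -146.5, 102.3]
eef_rot: [0.663, 0.749, 0.0, 0.001]
ft_force: [0.5, 0.7, -1.7]
gripper_width: 51.1
finger_force: 4.9
```

>>> {"method": "arm_command", "body": {
  "motion": [
    {"dx": 0,"dy": 0,"dz": 0,"twist": 0.05,"grip": 0.6},
    {"dx": 0,"dy": 0,"dz": 0,"twist": 0.09,"grip": 0.6},
    {"dx": 0,"dy": 0,"dz": 0,"twist": 0.1,"grip": 0.6},
    {"dx": 0,"dy": 0,"dz": 0,"twist": 0.1,"grip": 0.6},
    {"dx": 0,"dy": 0,"dz": 0,"twist": 0.1,"grip": 0.6},
    {"dx": 0,"dy": 0,"dz": 0,"twist": 0.1,"grip": 0.6},
    {"dx": 0,"dy": 0,"dz": 0,"twist": 0.1,"grip": 0.6},
    {"dx": 0,"dy": 0,"dz": 0,"twist": 0.1,"grip": 0.6},
    {"dx": 0,"dy": 0,"dz": 0,"twist": 0.1,"grip": 0.6},
    {"dx": 0,"dy": 0,"dz": 0,"twist": 0.1,"grip": 0.6}
  ]
}}

```text
time: 15.45
tool_pos: [418.1, -146.2, 100.6]
eef_rot: [0.931, 0.365, -0.0, -0.001]
ft_force: [-0.2, 0.5, -0.5]
gripper_width: 51.1
finger_force: 4.9
```

>>> {"method": "arm_command", "body": {
  "motion": [
    {"dx": 0,"dy": 0,"dz": 0,"twist": 0.1,"grip": 0.6},
    {"dx": 0,"dy": 0,"dz": 0,"twist": 0.1,"grip": 0.6},
    {"dx": 0,"dy": 0,"dz": 0,"twist": 0.1,"grip": 0.6},
    {"dx": 0,"dy": 0,"dz": 0,"twist": 0.1,"grip": 0.6},
    {"dx": 0,"dy": 0,"dz": 0,"twist": 0.1,"grip": 0.6},
    {"dx": 0,"dy": 0,"dz": 0,"twist": 0.1,"grip": 0.6},
    {"dx": 0,"dy": 0,"dz": 0,"twist": 0.1,"grip": 0.6},
    {"dx": 0,"dy": 0,"dz": 0,"twist": 0.05,"grip": 0.6},
    {"dx": 0,"dy": 0,"dz": 0,"twist": 0,"grip": 0.6}
  ]
}}

```text
time: 16.35
tool_pos: [418.1, -146.2, 100.7]
eef_rot: [1.0, 0.0, -0.0, -0.0]
ft_force: [-1.3, 0.5, -1.6]
gripper_width: 51.1
finger_force: 4.9
```

>>> {"method": "arm_command", "body": {
  "motion": [
    {"dx": 0.1,"dy": 0.5,"dz": 0,"twist": 0,"grip": 0.6},
    {"dx": 0.3,"dy": 1,"dz": 0,"twist": 0,"grip": 0.6},
    {"dx": 0.4,"dy": 1.6,"dz": 0,"twist": 0,"grip": 0.6},
    {"dx": 0.5,"dy": 1.8,"dz": 0,"twist": 0,"grip": 0.6},
    {"dx": 0.5,"dy": 1.8,"dz": 0,"twist": 0,"grip": 0.6},
    {"dx": 0.5,"dy": 1.8,"dz": 0,"twist": 0,"grip": 0.6},
    {"dx": 0.4,"dy": 1.8,"dz": 0,"twist": 0,"grip": 0.6},
    {"dx": 0.3,"dy": 1.4,"dz": 0,"twist": 0,"grip": 0.6},
    {"dx": 0.2,"dy": 0.8,"dz": 0,"twist": 0,"grip": 0.6},
    {"dx": 0,"dy": 0,"dz": 0,"twist": 0,"grip": 0.6}
  ]
}}

```text
time: 17.35
tool_pos: [450.7, -272.1, 101.1]
eef_rot: [1.0, 0.0, -0.0, -0.0]
ft_force: [-0.0, 1.0, -1.7]
gripper_width: 51.0
finger_force: 4.9
```

Run:
```python
from h import *
x=r.sense(); print(x["tool_pos"],x["eef_rot"],x["gripper_width"],x["finger_force"])
s=cam("scene");t=cam("top")
a=cv2.resize(s["image"][170:290,190:330],(700,600),interpolation=cv2.INTER_CUBIC)
b=t["image"][160:300,200:360]; a[:140,:160]=b
cv2.imwrite("pics/s3.png",a)
for c in(s,t):
    hs=cv2.cvtColor(c["image"],cv2.COLOR_BGR2HSV)
    m=((hs[...,0]<6)|(hs[...,0]>172))&(hs[...,1]>150)&(hs[...,2]>90); m[:170]=0;m[290:]=0;m[:,:190]=0;m[:,330:]=0
    print([(b[:2],plane(c,b[1],x["tool_pos"][2]+11).round(1)) for b in blobs(m)])
```

```text
[ 450.72407218 -272.14174359  101.07650428] [ 9.99999867e-01  4.67801729e-04 -1.51153086e-04 -1.58043910e-04] 50.96688560948538 4.8803641920676455
[((89, [271.2, 203.2]), array([ 567.3, -232.1,  112.1])), ((67, [283.0, 220.3]), array([ 566.4, -305.5,  112.1]))]
[((21, [285.0, 218.5]), array([ 563.5, -309.5,  112.1]))]
```

View pics/s3.png

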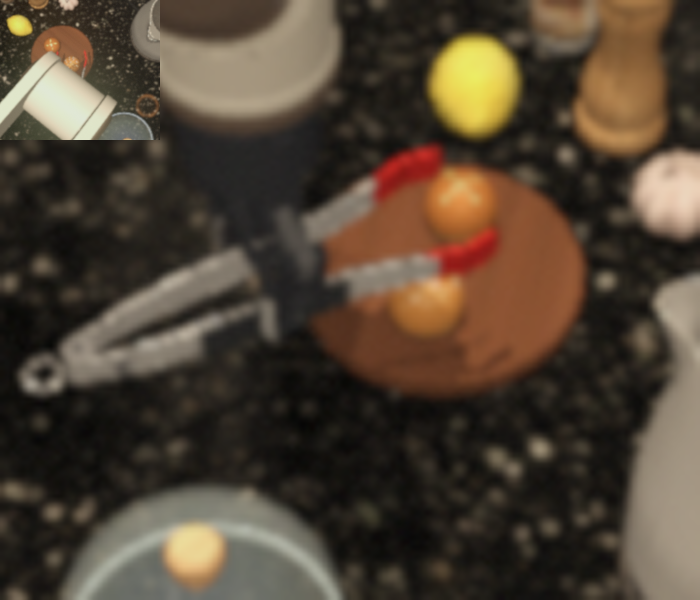

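The tongs are held level above the board, with the jaws near crop (410,170) and (468,250). That puts them either side of the seeded roll in y, within about 3 mm of the expected middle.

>>> {"method": "arm_command", "body": {
  "motion": [
    {"dx": -0.1,"dy": 0,"dz": 0.5,"twist": 0,"grip": 0.6},
    {"dx": 0,"dy": 0,"dz": 1,"twist": 0,"grip": 0.6},
    {"dx": 0,"dy": 0,"dz": 1.2,"twist": 0,"grip": 0.6},
    {"dx": 0,"dy": 0,"dz": 1.2,"twist": 0,"grip": 0.6},
    {"dx": 0,"dy": 0,"dz": 1.2,"twist": 0,"grip": 0.6},
    {"dx": 0,"dy": 0,"dz": 1,"twist": 0,"grip": 0.6},
    {"dx": 0,"dy": 0,"dz": 0.5,"twist": 0,"grip": 0.6},
    {"dx": 0,"dy": 0,"dz": 0.3,"twist": 0,"grip": 0.6},
    {"dx": 0,"dy": 0,"dz": 0.3,"twist": 0,"grip": 0.6},
    {"dx": 0,"dy": 0,"dz": 0.2,"twist": 0,"grip": 0.6}
  ]
}}

```text
time: 18.45
tool_pos: [449.8, -271.4, 27.3]
eef_rot: [1.0, 0.001, 0.0, 0.0]
ft_force: [0.5, 0.1, -0.1]
gripper_width: 51.3
finger_force: 4.9
```

Run:
```python
from h import *
x=r.sense(); print(x["tool_pos"],x["gripper_width"],x["finger_force"],x["ft_force"],x["wrist_torque"])
s=cam("scene")
cv2.imwrite("pics/s4.png",cv2.resize(s["image"][170:290,190:330],(700,600),interpolation=cv2.INTER_CUBIC))
```

```text
[ 449.8244016  -271.39723503   27.34661891] 51.34028494404974 4.88099506997969 [ 0.49829074  0.10282898 -0.14309765] [-0.00857098  0.00987668  0.02219789]
```

View pics/s4.png

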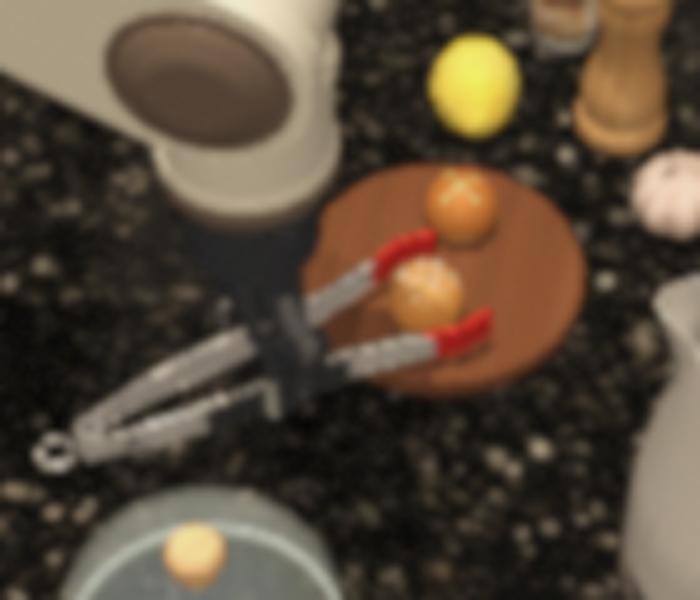

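The jaws straddle the seeded roll, at (426,295) against a jaw middle of about (436,294), and the plain roll stays clear. The jaws sit roughly 4 mm too far forward, so I'll draw back and then squeeze.

>>> {"method": "arm_command", "body": {
  "motion": [
    {"dx": -0.2,"dy": 0,"dz": 0,"twist": 0,"grip": 0.6},
    {"dx": -0.2,"dy": 0,"dz": 0.1,"twist": 0,"grip": 0.6},
    {"dx": 0,"dy": 0,"dz": 0,"twist": 0,"grip": 0.55},
    {"dx": 0,"dy": 0,"dz": 0,"twist": 0,"grip": 0.51},
    {"dx": 0,"dy": 0,"dz": 0,"twist": 0,"grip": 0.48},
    {"dx": 0,"dy": 0,"dz": 0,"twist": 0,"grip": 0.45},
    {"dx": 0,"dy": 0,"dz": 0,"twist": 0,"grip": 0.42},
    {"dx": 0,"dy": 0,"dz": 0,"twist": 0,"grip": 0.38},
    {"dx": 0,"dy": 0,"dz": 0,"twist": 0,"grip": 0.3},
    {"dx": 0,"dy": 0,"dz": 0,"twist": 0,"grip": 0.2}
  ],
  "grip_force": 35
}}

```text
time: 19.5
tool_pos: [445.7, -271.3, 26.3]
eef_rot: [1.0, 0.001, 0.0, -0.0]
ft_force: [0.2, -0.1, -0.8]
gripper_width: 37.2
finger_force: 35.1
```

>>> {"method": "arm_command", "body": {
  "motion": [
    {"dx": 0,"dy": 0,"dz": 0,"twist": 0,"grip": 0.2},
    {"dx": 0,"dy": 0,"dz": 0,"twist": 0,"grip": 0.2},
    {"dx": 0,"dy": 0,"dz": 0,"twist": 0,"grip": 0.2},
    {"dx": 0,"dy": 0,"dz": 0,"twist": 0,"grip": 0.2}
  ]
}}

```text
time: 19.9
tool_pos: [445.7, -271.3, 26.3]
eef_rot: [1.0, 0.001, 0.0, -0.0]
ft_force: [-0.7, -1.0, -0.7]
gripper_width: 37.6
finger_force: 35.1
```

Width is 37.5 mm at 35 N, so the roll is held. Now lift.

>>> {"method": "arm_command", "body": {
  "motion": [
    {"dx": 0,"dy": 0,"dz": -0.2,"twist": 0,"grip": 0.2},
    {"dx": 0,"dy": 0,"dz": -0.5,"twist": 0,"grip": 0.2},
    {"dx": 0,"dy": 0,"dz": -1,"twist": 0,"grip": 0.2},
    {"dx": 0,"dy": 0,"dz": -1.5,"twist": 0,"grip": 0.2},
    {"dx": 0,"dy": 0,"dz": -1.8,"twist": 0,"grip": 0.2},
    {"dx": 0,"dy": 0,"dz": -1.8,"twist": 0,"grip": 0.2},
    {"dx": 0,"dy": 0,"dz": -1.5,"twist": 0,"grip": 0.2},
    {"dx": 0,"dy": 0,"dz": -1,"twist": 0,"grip": 0.2},
    {"dx": 0,"dy": 0,"dz": -0.6,"twist": 0,"grip": 0.2},
    {"dx": 0,"dy": 0,"dz": -0.3,"twist": 0,"grip": 0.2}
  ]
}}

```text
time: 20.9
tool_pos: [445.7, -271.3, 128.8]
eef_rot: [1.0, 0.001, 0.0, 0.0]
ft_force: [-0.0, -0.2, -1.9]
gripper_width: 36.9
finger_force: 35.3
```

>>> {"method": "arm_command", "body": {
  "motion": [
    {"dx": 0,"dy": 0,"dz": 0,"twist": 0,"grip": 0.2},
    {"dx": 0,"dy": 0,"dz": 0,"twist": 0,"grip": 0.2},
    {"dx": 0,"dy": 0,"dz": 0,"twist": 0,"grip": 0.2},
    {"dx": 0,"dy": 0,"dz": 0,"twist": 0,"grip": 0.2},
    {"dx": 0,"dy": 0,"dz": 0,"twist": 0,"grip": 0.2},
    {"dx": 0,"dy": 0,"dz": 0,"twist": 0,"grip": 0.2},
    {"dx": 0,"dy": 0,"dz": 0,"twist": 0,"grip": 0.2},
    {"dx": 0,"dy": 0,"dz": 0,"twist": 0,"grip": 0.2}
  ]
}}

```text
time: 21.7
tool_pos: [445.7, -271.3, 128.3]
eef_rot: [1.0, 0.001, -0.0, -0.0]
ft_force: [0.1, 0.3, -1.2]
gripper_width: 37.6
finger_force: 35.3
```

Run:
```python
from h import *
s=cam("scene")
cv2.imwrite("pics/s5.png",cv2.resize(s["image"][150:290,180:350],(728,600),interpolation=cv2.INTER_CUBIC))
```

```text
(no output)
```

View pics/s5.png

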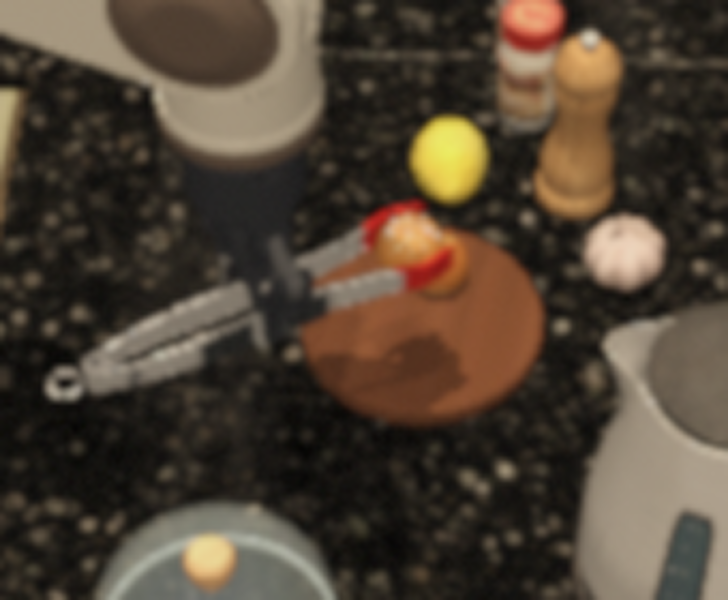

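The seeded roll is lifted between the red jaws at (412,240), with its shadow on the board at (430,360). The plain roll still lies on the board behind it, at (440,270), and the cover stands at (210,560). I'm handing in.

```bash
python3 -c "
from workcell import r
print(r.close_job())"
```

```text
the job is handed in; nothing more can be done
None
```

I handed the job in with the cover standing upright on the free worktop and the seeded roll held still, about 10 cm above the board, in the tongs squeezed at 35 N; the plain roll stayed on the board.

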